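# Bring the red bead jar round to the picking tray

### The arm

A 6-joint arm with a two-finger parallel gripper is mounted at the origin on the work surface. World frame = base frame: x ahead of the robot, y to its left, z up, the work surface at z = 0. Lengths are in m, angles in degrees, forces in N, time in s.
With the tool pointing down it reaches from about 0.3 to 0.75 m from the base axis. Payload 8.5 kg.
Tool frame: the origin (TCP) lies at the very end of the fingers, on their centre line; the grasp point (between the pads) lies 19 mm behind it; x points along the fingers, y is the direction in which the jaws open and shut, and the axes are right-handed (so a half turn about x gives the same grasp; the last joint's range is limited). The gripper opens to 85 mm and grips with 20 to 120 N. Pads are 22 mm wide; open, the fingers measure 114 mm over their backs; the gripper's body (76 mm by 85 mm) begins 54 mm behind the grasp point. The pads swing forward as they close: fully open they stand 13 mm farther back than shut.
Start: joints at [-84.471, 21.807, 74.336, -0, 83.858, -12.336], TCP at [0.169, -0.523, 0.231] pointing down, gripper open.
Joint ranges: [-178.18, 178.18], [-50.72, 133.34], [12.68, 142.11], [-81.47, 261.47], [9.98, 163.14], [-165.26, 165.26]. Speed limits (degrees/s): [136.94, 136.94, 180, 180, 180, 180].

### API

Orientations are given as a 3x3 rotation matrix whose columns are the frame's x, y, z axes.
In Python, from rig import sensors, cams, env gives the robot as it stands.
- The arm moves only by the shell command python3 -m crank 'ROWS' [FORCE]. ROWS is a JSON object of lists of equal length, an entry for each row: "hand": the closure in counts, from 0 (fully open) to 255 (shut); "translation": the shift along the tool's x, y, z in m, a list of three; "dr": the turn, a rotation vector about the tool's x, y, z in rad, a list of three. A call has 1 to 5 rows; each row is the pose to reach, as a shift and turn from the pose commanded when the call began, along the tool's axes at that moment; what a row does not reach only later rows make up. A row lasts 1/10 s, in which the tool goes at most 50 mm and 8.59 degrees, less where a joint would pass 70% of its speed; a pose out of reach is approached as far as the arm can. A call with a gripper value outside its range is refused whole. The fingers move at their own pace and stop on an object; FORCE is the grip in N (left out, the last holds). Time passes only in rows, so rows that repeat a pose let the fingers close. It gives the time, the measured TCP pose, the force and the opening at its end, in the units of the state.
- sensors.observe(): the state, without advancing time (a new reading comes with each control period).
- cams.get_image(name): name is "scene" or "side" or "wrist"; returns (picture, depth): 400x640x3 uint8, blue, green, red; 400x640 float32, m along the optical axis (not along the pixel's ray), 0 where there is no reading.
- cams.calibration(name): a dict with "vertical_fov" (degrees; the focal length in pixels is half the picture's height over the tangent of half this angle, whatever the lens; pixels are square), "cx", "cy" (the principal point, pixels), "distortion" ([k1, k2, p1, p2, k3] as OpenCV has them; the pictures are not rectified), "extrinsics" (4x4, takes a point from camera to world coordinates). Camera axes: x right, y down, z forward; pixel columns grow to the right and rows downward; lengths in m; the calibration is good to about 2 mm. A picture is of the moment at which its call begins: read the wrist's pose just before it. calibration takes no time and is no camera call; for the wrist camera it gives the pose at the moment of the call.
- env.close_job(): hands the job in, once; it reports no verdict.
The state is a dict: "time_s": time; "q": joint angles; "qvel": joint speeds; "joint_efforts": joint torques, N m; "position": TCP position; "tool_rot": TCP orientation; "ft_force": force on the tool from outside, world axes, zero at the start; "wrist_torque": the same for the moment, N m; "grip_width": finger opening in m.
Only numpy, scipy, OpenCV 4.12 (cv2) and the standard library are available. Lean on these libraries where they do the work, as an engineer would, in place of code of your own. Each camera call takes 0.05 s, during which the arm holds its last target. There are 200 camera calls.

### The job

On the craft table stands a lime-green bead carousel. Gently turn it by pushing its scalloped rim, without gripping anything, until the jar with the red lid stands at the front, in line with the dark blue arrow on the board by the white picking tray, and leave it at rest there. Push only the green carousel: do not touch or lift the jars, which must stay upright in their cups, and leave the other things on the table where they are.

Things in the scene. Friction and masses are not known exactly. Their poses are not given: they have to be found in the camera images.
- board: fixed plywood base board of the carousel, 275 x 250 mm, top 12 mm above the table. Origin: on the table, on the carousel's turning axis; z up. Its -x axis is the front: the board reaches 150 mm that way (125 mm behind and to each side); there it joins the white picking tray, 150 to 250 mm from the axis, 180 mm wide, 18 mm high. Position and yaw differ from run to run
- arrow (a point): tip of the dark blue arrow painted on the board's front edge, on the board's -x axis, 118 mm from the turning axis, 13 mm above the table; the red jar must stand on the line from the turning axis to this tip
- carousel: the lime-green carousel, turning either way on its board without stops, on a bearing with light drag (about 0.05 N m); it stays where it is left. Origin: on the turning axis, 22 mm above the table; z up, x through the centre of a cup. 224 mm across overall, about 0.35 kg; floor disc 144 mm across, 5 mm thick; a low bead dish 68 mm across and 20 mm high in the middle
- hollow (a point): on the carousel, middle of one of its six hollows: 95 mm from the axis, 45 mm above the table. Six open cups, 64 mm outside diameter, wall 3 mm, centres 80 mm from the axis, 60 degrees apart, 22 to 56 mm above the table, form the scalloped rim; hollows lie half-way between cups, open outward: 16 mm wide at 69 mm from the axis, 24 at 85, 42 at 95. x, z axes: horizontal, up
- jar_red: jar with the red lid: clear, full of red beads, 51 mm across, 50 mm high, about 55 g, standing loose in one cup with up to 4 mm of play each way. Origin: centre of its underside, 27 mm above the table (lid top 77 mm); z up
- jar_white: jar with the white lid, one of the five other jars, of the same size and origin, each in its own cup; not to be touched
- jar_black: jar with the black lid, like the white one; not to be touched
- jar_yellow: jar with the yellow lid, like the white one; not to be touched
- jar_blue: jar with the blue lid, like the white one; not to be touched
- jar_purple: jar with the purple lid, like the white one; not to be touched
- hammer: loose wooden-handled hammer, 300 mm long, lying on the table to the right; origin under its middle, x axis towards the head. To be left alone
- stapler: loose black stapler, 150 x 38 x 55 mm, on the table to the left; origin under its middle. To be left alone
- tape: loose roll of masking tape, 96 mm across, 30 mm high, lying flat to the left; origin under its middle. To be left alone

How it is judged:
By the outcome, as a careful person would: the job done as asked, in the order asked, and still so for the second after the job is handed in, with the robot touching nothing.
It also fails if it takes over 72 s, if anything falls off the work surface, if the arm or the gripper's body presses on something with over 40 N, if the wrist force passes 120 N, or if a joint passes its speed limit or range.

## Working session

There is one attempt and no reset: what is moved stays moved. The work goes in short steps, Python scripts to look and compute and a shell command to move; the robot and the scene stay as the last step left them, time stands still between calls to the robot, and variables do not carry over. Pictures are saved under pics/ and viewed, about 8 in all and at most 12, crops included, and the job is handed in when it is done.

```bash
mkdir -p pics; cat > h.py <<'E'
import numpy as np, cv2
from rig import sensors, cams, env
def K(name):
    c=cams.calibration(name); f=200/np.tan(np.radians(c["vertical_fov"]/2))
    return np.array([[f,0,c["cx"]],[0,f,c["cy"]],[0,0,1]]),np.array(c["distortion"]),np.array(c["extrinsics"])
def onplane(name,uv,z):
    k,d,T=K(name); p=cv2.undistortPoints(np.array(uv,float).reshape(-1,1,2),k,d).reshape(-1,2)
    r=np.c_[p,np.ones(len(p))]@T[:3,:3].T; o=T[:3,3]
    return o+r*((np.array(z)-o[2])/r[:,2])[:,None]
def proj(name,P):
    k,d,T=K(name); Ti=np.linalg.inv(T)
    return cv2.projectPoints(np.array(P,float).reshape(-1,1,3),cv2.Rodrigues(Ti[:3,:3])[0],Ti[:3,3],k,d)[0].reshape(-1,2)
E
python3 - <<'E'
from h import *
for n in ["scene","side"]:
    im,d=cams.get_image(n); cv2.imwrite(f"pics/{n}0.png",im); print(n,K(n)[2].round(3).tolist())
s=sensors.observe(); print(s["time_s"],s["position"],np.round(s["tool_rot"],3).tolist(),s["ft_force"])
E
```

```text
scene [[0.586, 0.505, -0.633, 1.226], [0.81, -0.365, 0.459, -0.495], [0.001, -0.782, -0.623, 0.747], [0.0, 0.0, 0.0, 1.0]]
side [[0.951, -0.228, 0.211, 0.274], [-0.311, -0.695, 0.649, -0.765], [-0.002, -0.682, -0.731, 0.929], [0.0, 0.0, 0.0, 1.0]]
0.1 [ 0.16869762 -0.52321659  0.23081369] [[-0.0, 0.307, -0.952], [0.001, -0.952, -0.307], [-1.0, -0.001, -0.0]] [-0.41272089 -0.4300011   0.04656221]
```

View pics/scene0.png

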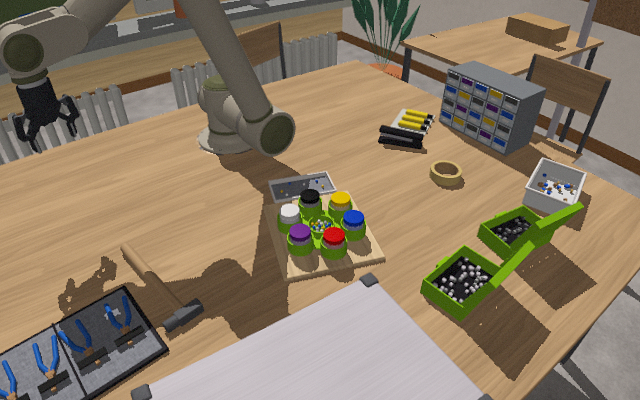

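View pics/side0.png

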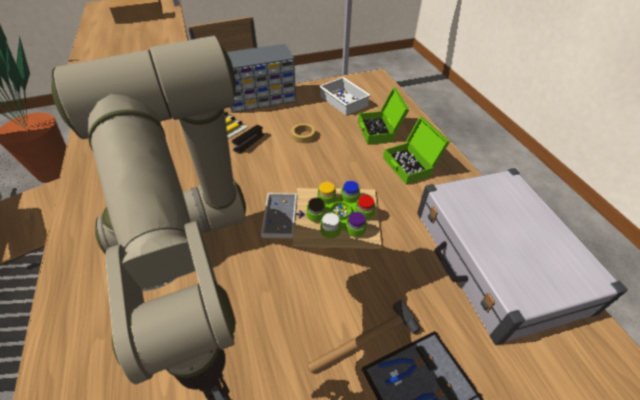

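The scene view shows black near the front (310,197) and red at the back (334,236). The side view shows the arrow at about (300,214), so roughly a half turn is needed. I'll enlarge both.

```bash
python3 - <<'E'
import cv2,numpy as np
a=cv2.imread("pics/scene0.png")[165:285,255:390]; b=cv2.imread("pics/side0.png")[170:260,255:390]
a=cv2.resize(a,None,fx=5.0,fy=5.0,interpolation=cv2.INTER_CUBIC); cv2.imwrite("pics/a.png",a)
b=cv2.resize(b,None,fx=5.5,fy=5.5,interpolation=cv2.INTER_CUBIC); cv2.imwrite("pics/b.png",b)
E
```

```text
(no output)
```

View pics/a.png

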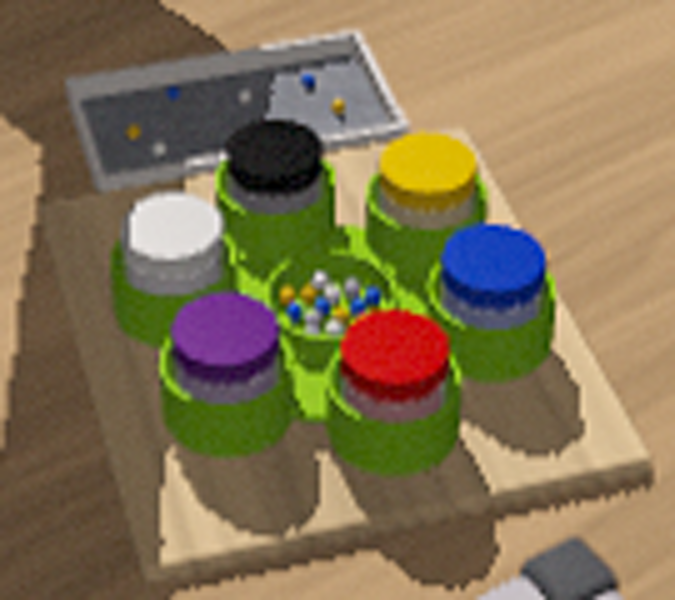

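View pics/b.png

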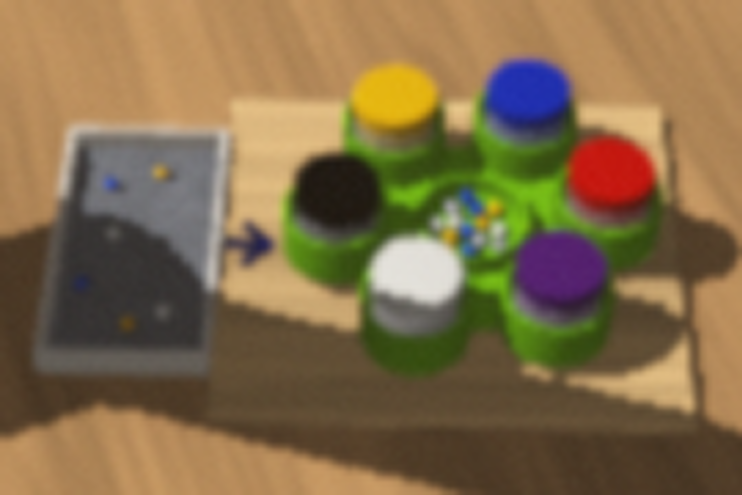

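The enlargements give lid-top centres, board corners and the arrow tip (side crop: 275,243). Next I fit the axis, yaw and cup phase.

```bash
cat > fit.py <<'E'
from h import *
from scipy.optimize import least_squares
S=np.array([[173,226],[274,153],[428,165],[493,260],[394,346],[225,334]])/5.0+[255,165]-.4  # W Bk Y Bl R P
D=np.array([[416,270],[337,187],[395,95],[528,95],[611,172],[561,265]])/5.5+[255,170]-.4
for n,uv in (("scene",S),("side",D)):
    P=onplane(n,uv,[.077]*6)[:,:2]
    ang=lambda c:np.degrees(np.arctan2(*(P-c).T[::-1]))
    f=lambda p:(P-p[:2]-.08*np.c_[np.cos(p[2]-np.arange(6)*np.pi/3),np.sin(p[2]-np.arange(6)*np.pi/3)]).ravel()
    a0=np.arctan2(*(P[0]-P.mean(0))[::-1])
    r=least_squares(f,[*P.mean(0),a0]); print(n,r.x[:2].round(4),"phase white",np.degrees(r.x[2]),"res",(r.fun*1e3).round(1)); print(ang(r.x[:2]).round(1))
A=onplane("side",np.array([[275,243],[232,100],[662,105],[695,415],[210,415]])/5.5+[255,170]-.4,[.013,.012,.012,.012,.012])[:,:2]
print("arrow,corners side",A.round(4).tolist())
B=onplane("scene",np.array([[160,567],[650,465],[465,130]])/5.0+[255,165]-.4,[.012]*3)[:,:2]
print("scene corners",B.round(4).tolist())
E
python3 fit.py
```

```text
scene [ 0.5965 -0.0379] phase white -134.29274728609624 res [-1.1  1.9  1.9 -1.4  0.4 -0.3 -0.4 -0.5 -2.1  1.   1.3 -0.7]
[-135.8  166.4  105.5   45.7  -14.   -73.5]
side [ 0.593  -0.0376] phase white -134.5524094985301 res [ 1.   2.6  0.3 -1.8  0.3  1.3 -1.6 -3.4 -0.9  0.2  0.9  1.1]
[-135.3  166.7  105.    44.6  -14.5  -73.7]
arrow,corners side [[0.4846, 0.0049], [0.4939, 0.1307], [0.7542, 0.0404], [0.6704, -0.1891], [0.4133, -0.1046]]
scene corners [[0.6722, -0.1888], [0.7561, 0.0351], [0.4992, 0.1277]]
```

```bash
cat > plan.py <<'E'
# usage: plan.py phi r z tilt  -> shift/turn in tool axes; stroke rows: plan.py stroke tilt r step
import sys
from h import *
from scipy.spatial.transform import Rotation as Ro
C=np.array([.595,-.0377])
def pose(phi,r,z,tau):
    a,t=np.radians([phi,tau]); er=np.array([np.cos(a),np.sin(a),0]); et=np.array([-er[1],er[0],0]); ez=np.array([0,0,1.])
    x=-np.cos(t)*ez-np.sin(t)*er
    return np.array([*C,0])+r*er+z*ez,np.c_[x,et,np.cross(x,et)]
def rel(p0,R0,p,R): return (R0.T@(p-p0)).round(4).tolist(),Ro.from_matrix(R0.T@R).as_rotvec().round(3).tolist()
if __name__=="__main__":
    if sys.argv[1]=="stroke":
        tau,r,st=map(float,sys.argv[2:]); p0,R0=pose(0,r,.04,tau)
        for k in range(1,6): print(*rel(p0,R0,*pose(k*st,r,.04,tau)))
    else:
        s=sensors.observe(); v=list(map(float,sys.argv[1:]))
        R=np.array(s["tool_rot"]); p=np.array(s["position"]); d=p[:2]-C
        print("now t",s["time_s"],"phi,r,z",np.degrees(np.arctan2(d[1],d[0]))%360,np.hypot(*d),p[2],"F",np.round(s["ft_force"],1),"w",s["grip_width"])
        print("to",*rel(p,R,*pose(*v)))
E
python3 plan.py 195.7 .17 .15 25; python3 plan.py stroke 25 .1 6
```

```text
now t 0.1 phi,r,z 228.71561386208754 0.6461115032063357 0.23081369488630593 F [-0.4 -0.4  0. ] w 0.08588448251702746
to [0.0813, -0.3377, -0.3848] [0.037, 0.436, 0.009]
[0.0002, 0.0105, -0.0005] [-0.095, 0.0, -0.044]
[0.0009, 0.0208, -0.002] [-0.19, 0.0, -0.089]
[0.0021, 0.0309, -0.0044] [-0.285, -0.0, -0.133]
[0.0037, 0.0407, -0.0078] [-0.38, 0.0, -0.177]
[0.0057, 0.05, -0.0121] [-0.475, 0.0, -0.221]
```

```bash
python3 -m crank '{"hand":[255,255,255,255,255],"translation":[[0.081,-0.338,-0.385],[0.081,-0.338,-0.385],[0.081,-0.338,-0.385],[0.081,-0.338,-0.385],[0.081,-0.338,-0.385]],"dr":[[0.037,0.436,0.009],[0.037,0.436,0.009],[0.037,0.436,0.009],[0.037,0.436,0.009],[0.037,0.436,0.009]]}' 20; python3 plan.py 195.7 .17 .15 25
```

```text
time_s: 0.6
position: [0.2953, -0.3101, 0.1916]
tool_rot: [[0.407, 0.268, -0.873], [0.114, -0.963, -0.243], [-0.906, -0.0, -0.423]]
ft_force: [1.8, -0.3, -0.9]
grip_width: 0.0124
now t 0.6 phi,r,z 222.26478303318362 0.40495744806588413 0.19159816722593412 F [ 1.8 -0.3 -0.9] w 0.012371417622524288
to [0.1188, -0.1816, -0.1562] [-0.003, -0.0, -0.001]
```

```bash
python3 -m crank '{"hand":[255,255,255,255,255],"translation":[[0.118,-0.182,-0.156],[0.118,-0.182,-0.156],[0.118,-0.182,-0.156],[0.118,-0.182,-0.156],[0.118,-0.182,-0.156]],"dr":[[0,0,0],[0,0,0],[0,0,0],[0,0,0],[0,0,0]]}'; python3 -m crank '{"hand":[255],"translation":[[0,0,0]],"dr":[[0,0,0]]}' >/dev/null; python3 plan.py 195.7 .15 .04 25
python3 - <<'E'
from h import *
im,_=cams.get_image("wrist"); cv2.imwrite("pics/w1.png",im)
im,_=cams.get_image("scene"); im=cv2.resize(im[90:290,190:390],None,fx=3,fy=3,interpolation=cv2.INTER_CUBIC); cv2.imwrite("pics/s1.png",im)
E
```

```text
time_s: 1.1
position: [0.4221, -0.0973, 0.1536]
tool_rot: [[0.407, 0.27, -0.872], [0.113, -0.963, -0.245], [-0.906, 0.001, -0.423]]
ft_force: [1.3, -2.4, 0.1]
grip_width: 0.0
now t 1.2 phi,r,z 197.57093392062276 0.1813097502250628 0.15280751164193274 F [ 0.4 -1.1 -0.3] w -0.00019786994363486552
to [0.1155, -0.0053, 0.0192] [0.009, 0.001, 0.006]
```

View pics/w1.png

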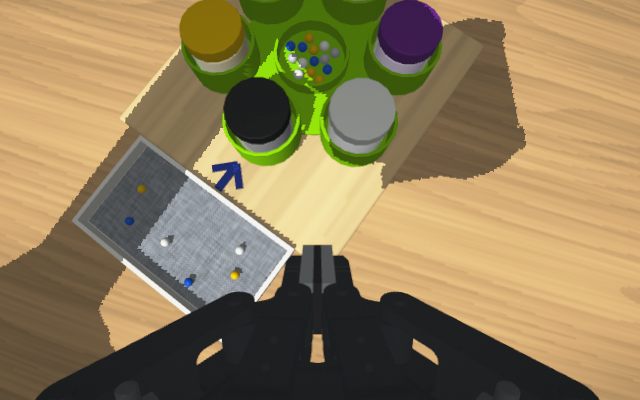

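The closed fingers line up with the hollow between black (256,102) and white (362,107), and the arrow tip is at (240,163). I'll cross-check the geometry from this view, then descend.

```bash
python3 - <<'E'
from h import *
P=onplane("wrist",[[240,163],[256,102],[362,107],[410,30],[211,27],[313,55]],[.013,.077,.077,.077,.077,.042])[:,:2]
print(P.round(4).tolist()); C=np.array([.595,-.0377]); d=P-C; print(np.degrees(np.arctan2(d[:,1],d[:,0])).round(1)%360,np.hypot(*d.T).round(4))
E
python3 -m crank '{"hand":[255,255,255,255],"translation":[[0.04,-0.002,0.007],[0.08,-0.004,0.013],[0.115,-0.005,0.019],[0.115,-0.005,0.019]],"dr":[[0.009,0,0.006],[0.009,0,0.006],[0.009,0,0.006],[0.009,0,0.006]]}'; python3 plan.py 195.7 .1 .038 25
```

```text
[[0.4838, -0.0047], [0.5202, -0.0209], [0.5383, -0.0989], [0.612, -0.1192], [0.5712, 0.0334], [0.5905, -0.045]]
[163.5 167.3 227.2 281.8 108.5 238.4] [0.116  0.0767 0.0834 0.0832 0.0749 0.0086]
time_s: 1.7
position: [0.4494, -0.0867, 0.0383]
tool_rot: [[0.403, 0.258, -0.878], [0.111, -0.966, -0.233], [-0.908, -0.003, -0.418]]
ft_force: [0.2, -1.0, 0.2]
grip_width: -0.0001
now t 1.7 phi,r,z 198.58711832437345 0.15361281857640285 0.03832454074058157 F [ 0.2 -1.   0.2] w -0.00013299838385290384
to [0.0226, -0.0084, -0.0483] [-0.013, 0.005, -0.003]
```

```bash
python3 -m crank '{"hand":[255,255],"translation":[[0,0,0],[0,0,0]],"dr":[[0,0,0],[0,0,0]]}' >/dev/null; python3 plan.py 195.7 .12 .038 25; python3 - <<'E'
from h import *
im,_=cams.get_image("wrist"); cv2.imwrite("pics/w2.png",im)
E
```

```text
now t 1.9 phi,r,z 198.9379638750468 0.15258605234799724 0.043160306091717754 F [-0.4 -0.1  0.2] w -3.691349561928969e-05
to [0.0183, -0.009, -0.027] [-0.009, -0.002, -0.009]
```

View pics/w2.png

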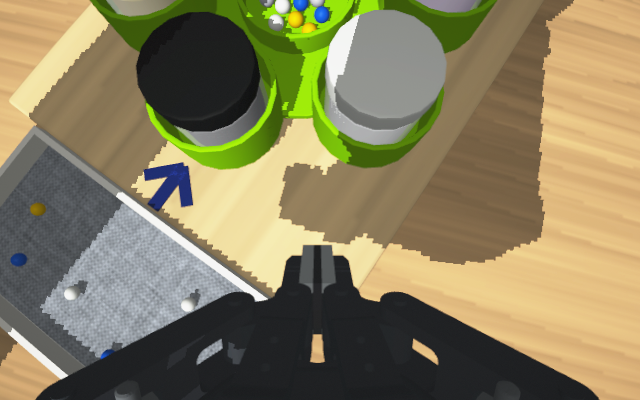

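The finger (col 317) is about 9 mm to one side of the hollow (col 297), which agrees with the computed −9 mm. I'll move in, then check contact forces.

```bash
python3 -m crank '{"hand":[255,255,255,255],"translation":[[0.009,-0.009,-0.013],[0.018,-0.009,-0.027],[0.018,-0.009,-0.027],[0.018,-0.009,-0.027]],"dr":[[-0.009,0,-0.009],[-0.009,0,-0.009],[-0.009,0,-0.009],[-0.009,0,-0.009]]}' >/dev/null; python3 plan.py 195.7 .098 .038 25
```

```text
now t 2.35 phi,r,z 195.15753316450233 0.1202551194101322 0.03755989376548213 F [-0.1  0.5  0.9] w -0.0006055736942048656
to [0.009, 0.0012, -0.0203] [0.001, -0.001, 0.001]
```

```bash
python3 -m crank '{"hand":[255,255,255,255],"translation":[[0.004,0.001,-0.01],[0.009,0.001,-0.02],[0.009,0.001,-0.02],[0.009,0.001,-0.02]],"dr":[[0,0,0],[0,0,0],[0,0,0],[0,0,0]]}' >/dev/null; python3 plan.py 195.7 .098 .038 25;  python3 - <<'E'
from h import *
im,_=cams.get_image("wrist"); cv2.imwrite("pics/w3.png",im[:, 80:560])
E
```

```text
now t 2.75 phi,r,z 195.46392023112776 0.09885099403368926 0.037121573864854054 F [ 0.2 -0.1 -0.1] w -9.325575313005477e-05
to [-0.0004, 0.0004, -0.0011] [0.0, 0.0, 0.002]
```

View pics/w3.png

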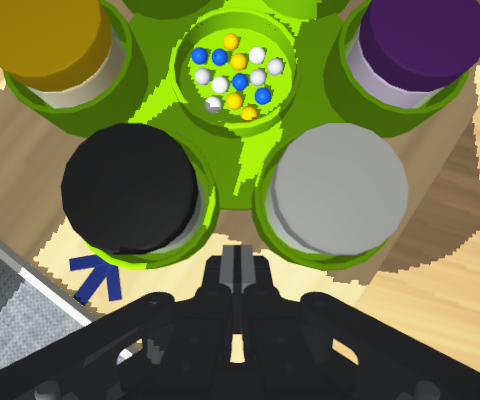

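```bash
python3 plan.py stroke 25 .097 4
```

```text
[0.0001, 0.0068, -0.0002] [-0.063, -0.0, -0.03]
[0.0004, 0.0135, -0.0009] [-0.127, 0.0, -0.059]
[0.0009, 0.0202, -0.0019] [-0.19, 0.0, -0.089]
[0.0016, 0.0267, -0.0034] [-0.253, 0.0, -0.118]
[0.0025, 0.0332, -0.0053] [-0.316, 0.0, -0.148]
```

```bash
for i in 1 2; do python3 -m crank '{"hand":[255,255,255,255,255],"translation":[[0.0001,0.0068,-0.0002],[0.0004,0.0135,-0.0009],[0.0009,0.0202,-0.0019],[0.0016,0.0267,-0.0034],[0.0025,0.0332,-0.0053]],"dr":[[-0.063,0,-0.03],[-0.127,0,-0.059],[-0.19,0,-0.089],[-0.253,0,-0.118],[-0.316,0,-0.148]]}' | grep -E "ft_force|refus|err"; python3 plan.py 235.5 .097 .037 25; done
```

```text
ft_force: [-0.4, 0.2, 0.8]
now t 3.3 phi,r,z 215.14786201129243 0.0987358351599654 0.036755912789701806 F [-0.4  0.2  0.8] w -0.00021974806320527722
to [0.0028, 0.0338, -0.0068] [-0.311, -0.001, -0.142]
ft_force: [-0.0, 0.2, 0.3]
now t 3.8 phi,r,z 234.92669857221802 0.0982823277486514 0.03666099568763024 F [-0.   0.2  0.3] w 0.00015684159477707035
to [0.0002, 0.001, -0.0013] [0.005, -0.002, 0.006]
```

```bash
for i in 1 2; do python3 -m crank '{"hand":[255,255,255,255,255],"translation":[[0.0001,0.0068,-0.0002],[0.0004,0.0135,-0.0009],[0.0009,0.0202,-0.0019],[0.0016,0.0267,-0.0034],[0.0025,0.0332,-0.0053]],"dr":[[-0.063,0,-0.03],[-0.127,0,-0.059],[-0.19,0,-0.089],[-0.253,0,-0.118],[-0.316,0,-0.148]]}' | grep -E "ft_force|refus|err"; python3 plan.py 282 .097 .037 25; done
python3 - <<'E'
from h import *
im,_=cams.get_image("wrist"); a=im[:, 80:560]
im,_=cams.get_image("scene"); b=cv2.resize(im[165:285,240:400],(480,360),interpolation=cv2.INTER_CUBIC)
cv2.imwrite("pics/c4.png",cv2.resize(np.vstack([a,b]),None,fx=.78,fy=.78))
E
```

```text
ft_force: [-0.2, -0.8, -0.3]
now t 4.3 phi,r,z 254.8232446339444 0.0978150117039431 0.036552038413031854 F [-0.2 -0.8 -0.3] w -0.0001455261332209144
to [0.004, 0.0445, -0.0099] [-0.414, -0.004, -0.19]
ft_force: [-0.8, -0.6, 1.4]
now t 4.8 phi,r,z 274.7986471732131 0.09740132055411477 0.03648960331858883 F [-0.8 -0.6  1.4] w 0.00037400313369364635
to [-0.0001, 0.0122, -0.0011] [-0.098, -0.004, -0.043]
```

View pics/c4.png

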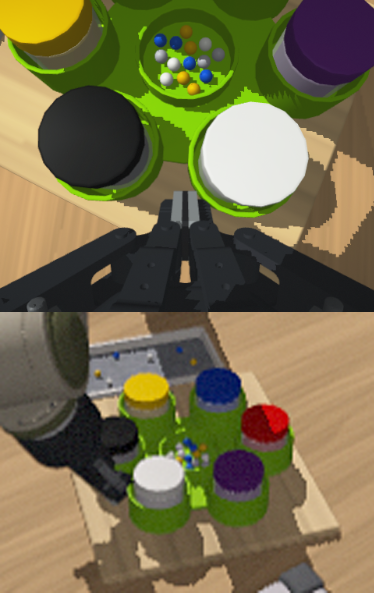

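The carousel turned about 78°. White and black are at the finger, red is at the right in the crop (265,425), and all jars are upright. I'll make one more 20° step, then back out.

```bash
python3 -m crank '{"hand":[255,255,255,255,255],"translation":[[0.0001,0.0068,-0.0002],[0.0004,0.0135,-0.0009],[0.0009,0.0202,-0.0019],[0.0016,0.0267,-0.0034],[0.0025,0.0332,-0.0053]],"dr":[[-0.063,0,-0.03],[-0.127,0,-0.059],[-0.19,0,-0.089],[-0.253,0,-0.118],[-0.316,0,-0.148]]}' | grep -E "ft_force|refus|err"
python3 -m crank '{"hand":[255,255,255,255,255],"translation":[[0,0,0],[0,-0.001,0],[-0.008,-0.001,0.018],[-0.02,-0.001,0.044],[-0.02,-0.001,0.044]],"dr":[[0,0,0],[0,0,0],[0,0,0],[0,0,0],[0,0,0]]}' | grep ft_; python3 plan.py 293 .16 .15 25
python3 - <<'E'
from h import *
im,_=cams.get_image("scene"); cv2.imwrite("pics/s5.png",im)
im=cams.get_image("side")[0]; cv2.imwrite("pics/d5.png",im); print(sensors.observe()["q"])
E
```

```text
ft_force: [0.2, -1.5, 0.1]
ft_force: [-0.9, 0.3, -0.0]
now t 5.9 phi,r,z 294.41151300570044 0.14771646758596668 0.03533531872980761 F [-0.9  0.3 -0. ] w 0.00013757942769851496
to [-0.1089, -0.0043, -0.0377] [0.038, -0.003, 0.019]
[-29.87245743  52.92911291  51.22168402  14.03261837  96.94966668
 -56.32980252]
```

```bash
python3 -m crank '{"hand":[255,255,255,255],"translation":[[-0.045,-0.002,-0.015],[-0.09,-0.004,-0.03],[-0.109,-0.004,-0.038],[-0.109,-0.004,-0.038]],"dr":[[0,0,0],[0,0,0],[0,0,0],[0,0,0]]}' | grep ft_; python3 plan.py 230 .19 .15 25
python3 - <<'E'
from h import *
a=cv2.imread("pics/s5.png")[165:285,255:390]; b=cv2.imread("pics/d5.png")[170:260,255:390]
cv2.imwrite("pics/e5.png",np.vstack([cv2.resize(a,None,fx=3,fy=3,interpolation=2),cv2.resize(b,None,fx=3,fy=3,interpolation=2)]))
E
```

```text
ft_force: [0.2, 0.6, -0.3]
now t 6.4 phi,r,z 293.8021288284933 0.15699409991866303 0.15446785858382941 F [ 0.2  0.6 -0.3] w -0.0001748389508651729
to [0.0369, -0.168, -0.0697] [1.041, -0.0, 0.482]
```

View pics/e5.png

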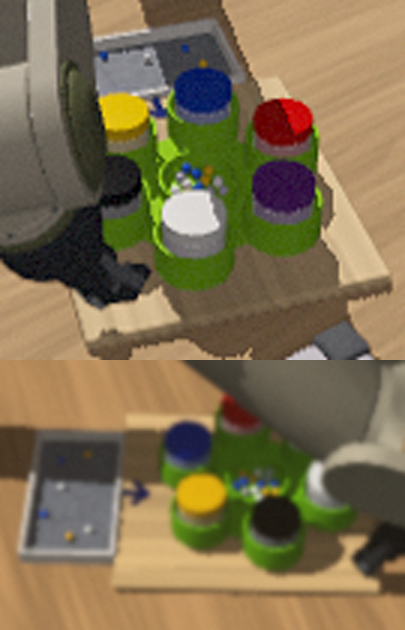

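Lid tops in the scene crop: blue (203,84), red (284,115), purple (284,181), white (193,212). I'll compute the phase from these and carry on to the next hollow.

```bash
python3 - <<'E'
from h import *
P=onplane("scene",np.array([[203,84],[284,115],[284,181],[193,212]])/3.+[255,165]-.35,[.077]*4)[:,:2]-[.595,-.0377]
print((np.degrees(np.arctan2(P[:,1],P[:,0]))%360).round(1))
E
python3 -m crank '{"hand":[255,255,255,255,255],"translation":[[0.008,-0.04,-0.015],[0.016,-0.08,-0.03],[0.024,-0.12,-0.048],[0.032,-0.16,-0.066],[0.037,-0.168,-0.07]],"dr":[[0.13,0,0.06],[0.26,0,0.12],[0.39,0,0.18],[0.52,0,0.24],[0.65,0,0.3]]}' | grep ft_; python3 plan.py 172.5 .16 .15 25
```

```text
[140.9  82.4  21.8 321.5]
ft_force: [1.2, 0.3, 0.7]
now t 6.9 phi,r,z 228.56355382054835 0.19173474140167646 0.14649812510948798 F [1.2 0.3 0.7] w 0.00020798671243338397
to [0.0612, -0.0753, -0.1368] [1.289, 0.005, 0.612]
```

```bash
python3 -m crank '{"hand":[255,255,255,255,255],"translation":[[0.012,-0.015,-0.028],[0.024,-0.03,-0.055],[0.036,-0.045,-0.082],[0.048,-0.06,-0.11],[0.061,-0.075,-0.137]],"dr":[[0.13,0,0.062],[0.26,0,0.123],[0.39,0,0.185],[0.52,0,0.247],[0.65,0,0.308]]}' | grep ft_; python3 plan.py 171.7 .15 .15 25
```

```text
ft_force: [1.0, 0.1, 0.8]
now t 7.4 phi,r,z 172.47885572218217 0.15896862448381288 0.1494700634611073 F [1.  0.1 0.8] w 0.00011407509105915427
to [0.0029, 0.0043, -0.0076] [0.653, 0.003, 0.307]
```

```bash
python3 -m crank '{"hand":[255,255,255,255,255],"translation":[[0.003,0.004,-0.008],[0.003,0.004,-0.008],[0.003,0.004,-0.008],[0.003,0.004,-0.008],[0.003,0.004,-0.008]],"dr":[[0.13,0,0.061],[0.26,0,0.123],[0.39,0,0.184],[0.52,0,0.245],[0.653,0,0.307]]}' | grep ft_; python3 -m crank '{"hand":[255,255],"translation":[[0,0,0],[0,0,0]],"dr":[[0,0,0],[0,0,0]]}' >/dev/null; python3 plan.py 171.7 .15 .037 25
```

```text
ft_force: [-1.3, 0.0, 0.6]
now t 8.1 phi,r,z 171.90317146028056 0.14889560487813383 0.15007032561929914 F [ 0.1  0.2 -0.7] w -0.00031934008400423644
to [0.1023, -0.0009, 0.0482] [0.054, 0.006, 0.022]
```

```bash
python3 -m crank '{"hand":[255,255,255,255,255],"translation":[[0.034,-0.001,0.016],[0.068,-0.001,0.032],[0.102,-0.001,0.048],[0.102,-0.001,0.048],[0.102,-0.001,0.048]],"dr":[[0.054,0.006,0.022],[0.054,0.006,0.022],[0.054,0.006,0.022],[0.054,0.006,0.022],[0.054,0.006,0.022]]}' | grep ft_;python3 -m crank '{"hand":[255],"translation":[[0,0,0]],"dr":[[0,0,0]]}' >/dev/null; python3 plan.py 171.7 .098 .037 25
python3 - <<'E'
from h import *
im,_=cams.get_image("wrist"); cv2.imwrite("pics/w6.png",im[:,80:560])
E
```

```text
ft_force: [0.7, 0.4, 0.9]
now t 8.7 phi,r,z 172.17103960502087 0.14732900186774453 0.04105458210750507 F [ 0.2  0.6 -0.4] w -0.00011421435364817013
to [0.0247, -0.0014, -0.0429] [-0.003, -0.003, -0.002]
```

View pics/w6.png

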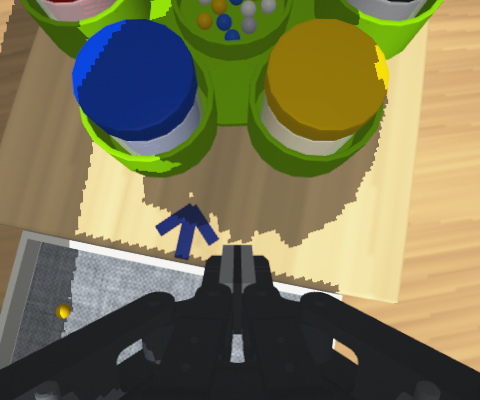

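The finger (col 238) lines up with the hollow (col 233), and the arrow tip is at (193,203). I'll insert, and estimate the arrow bearing relative to the lids.

```bash
python3 - <<'E'
from h import *
P=onplane("wrist",[[273,203],[215,79],[408,74]],[.013,.077,.077])[:,:2]
m=P[1:].mean(0); e=P[1]-P[2]; print("lid gap",np.hypot(*e)); n=np.array([e[1],-e[0]])/np.hypot(*e)
if n@(np.array([.595,-.0377])-m)<0:n=-n
C=m+.0693*n; print("C",C); d=P-C; print((np.degrees(np.arctan2(d[:,1],d[:,0]))%360).round(1),np.hypot(*d.T))
E
python3 -m crank '{"hand":[255,255,255,255,255],"translation":[[0.008,-0.002,-0.014],[0.016,-0.002,-0.028],[0.025,-0.002,-0.043],[0.025,-0.002,-0.043],[0.025,-0.002,-0.043]],"dr":[[0,0,0],[0,0,0],[0,0,0],[0,0,0],[0,0,0]]}' | grep ft_; python3 plan.py 171.7 .098 .037 25; python3 plan.py stroke 25 .098 3.8
```

```text
lid gap 0.07830588877269033
C [ 0.59165605 -0.03423448]
[160.9 143.7 202.6] [0.11373987 0.0795955  0.0795955 ]
ft_force: [0.2, -0.9, -0.0]
now t 9.25 phi,r,z 171.0872780397095 0.09886582052834858 0.03601468401377662 F [ 0.2 -0.9 -0. ] w 0.00019045936439987738
to [-0.0005, 0.0011, -0.0012] [-0.004, -0.001, -0.001]
[0.0001, 0.0065, -0.0002] [-0.06, 0.0, -0.028]
[0.0004, 0.013, -0.0008] [-0.12, -0.0, -0.056]
[0.0008, 0.0194, -0.0018] [-0.18, 0.0, -0.084]
[0.0014, 0.0257, -0.0031] [-0.24, 0.0, -0.112]
[0.0023, 0.0319, -0.0048] [-0.301, -0.0, -0.14]
```

```bash
for i in 1 2 3; do python3 -m crank '{"hand":[255,255,255,255,255],"translation":[[0.0001,0.0068,-0.0002],[0.0004,0.0135,-0.0009],[0.0009,0.0202,-0.0019],[0.0016,0.0267,-0.0034],[0.0025,0.0332,-0.0053]],"dr":[[-0.063,0,-0.03],[-0.127,0,-0.059],[-0.19,0,-0.089],[-0.253,0,-0.118],[-0.316,0,-0.148]]}' | grep -E "ft_force|refus|err"; done
python3 -m crank '{"hand":[255,255,255,255,255],"translation":[[0.0001,0.0065,-0.0002],[0.0004,0.013,-0.0008],[0.0008,0.0194,-0.0018],[0.0014,0.0257,-0.0031],[0.0023,0.0319,-0.0048]],"dr":[[-0.06,0,-0.028],[-0.12,0,-0.056],[-0.18,0,-0.084],[-0.24,0,-0.112],[-0.301,0,-0.14]]}' | grep -E "ft_force|refus|err"
python3 -m crank '{"hand":[255,255],"translation":[[0,0,0],[0,0,0]],"dr":[[0,0,0],[0,0,0]]}' >/dev/null; python3 plan.py 252.7 .098 .037 25
python3 - <<'E'
from h import *
a=cams.get_image("scene")[0][165:285,255:390]; b=cams.get_image("side")[0][170:260,255:390]
cv2.imwrite("pics/e7.png",np.hstack([cv2.resize(a,(400,356),interpolation=2),cv2.resize(b,(400,267),interpolation=2).__class__(0) if 0 else cv2.copyMakeBorder(cv2.resize(b,(400,267),interpolation=2),0,89,0,0,cv2.BORDER_CONSTANT)]))
E
```

```text
ft_force: [-0.6, 0.4, 0.8]
ft_force: [-0.4, -0.3, 0.4]
ft_force: [-1.3, -2.0, 0.9]
ft_force: [-1.8, -2.1, -0.0]
now t 11.45 phi,r,z 249.17572902135146 0.09661803103327289 0.03497185148496244 F [-0.2 -0.7  0. ] w 2.127045445452522e-05
to [-0.0024, 0.006, 0.0003] [-0.037, -0.003, -0.016]
```

View pics/e7.png

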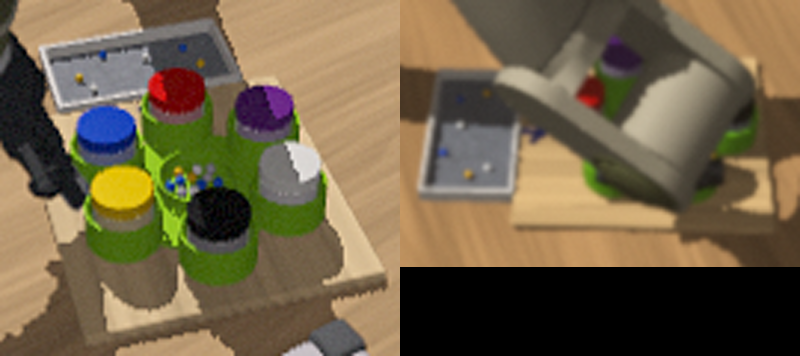

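Red (176,90) is at the front in the scene crop and all jars are upright. I'll compute the phase.

```bash
cat > ph.py <<'E'
from h import *
from scipy.optimize import least_squares
def phase(n,uv):
    P=onplane(n,uv,[.077]*6)[:,:2]; k=np.arange(6)*np.pi/3
    f=lambda p:(P-p[:2]-.08*np.c_[np.cos(p[2]-k),np.sin(p[2]-k)]).ravel()
    r=least_squares(f,[*P.mean(0),np.arctan2(*(P[0]-P.mean(0))[::-1])]); print(r.x[:2].round(4),"red at",np.degrees(r.x[2])%360,(r.fun*1e3).round(1))
E
python3 - <<'E'
from ph import *
phase("scene",np.array([[176,90],[264,107],[290,164],[219,214],[122,192],[106,130]])/2.963+[255,165]-.35)
# two-view check of the front bearing: axis (scene fit of 6 lids) to arrow tip / tray & board edges in scene
k=5.; B=onplane("scene",np.array([[160,567],[650,465],[465,130]])/k+[255,165]-.4,[.012]*3)[:,:2]
e1=B[1]-B[0]; e2=B[1]-B[2]; print("front from edges",(np.degrees(np.arctan2(e1[1],e1[0]))+90)%360,(np.degrees(np.arctan2(e2[1],e2[0]))+180)%360,np.hypot(*e1),np.hypot(*e2))
E
```

```text
[ 0.5997 -0.0401] red at 157.28444051351818 [ 1.4 -0.2  1.1 -1.1 -2.7  1.3  0.1 -0.8 -1.1  0.4  1.2  0.4]
front from edges 159.45518686184226 160.1877761885262 0.23907616342469903 0.2731170049852609
```

```bash
python3 -m crank '{"hand":[255,255,255,255,255],"translation":[[-0.001,0.002,0],[-0.001,0.004,0],[-0.001,0.005,-0.0002],[-0.001,0.005,-0.0002],[-0.001,0.005,-0.0002]],"dr":[[-0.015,0,-0.007],[-0.03,0,-0.014],[-0.045,0,-0.02],[-0.045,0,-0.02],[-0.045,0,-0.02]]}' | grep ft_; python3 plan.py 252 .15 .037 25
```

```text
ft_force: [-0.2, -0.0, 0.4]
now t 12.05 phi,r,z 252.63727805861635 0.09715710851845798 0.03569677436068022 F [-0.2 -0.   0.4] w 0.00017587394285451644
to [-0.0236, -0.0023, 0.0473] [0.02, -0.002, 0.009]
```

```bash
python3 -m crank '{"hand":[255,255,255,255,255],"translation":[[0,-0.0005,0],[-0.006,-0.001,0.012],[-0.014,-0.001,0.028],[-0.024,-0.001,0.048],[-0.024,-0.001,0.048]],"dr":[[0,0,0],[0,0,0],[0,0,0],[0,0,0],[0,0,0]]}' | grep ft_; python3 -m crank '{"hand":[255,255,255,255,255],"translation":[[-0.045,0,-0.02],[-0.09,0,-0.042],[-0.15,0,-0.07],[-0.15,0,-0.07],[-0.15,0,-0.07]],"dr":[[0,0,0],[0,0,0],[0,0,0],[0,0,0],[0,0,0]]}' | grep ft_; python3 plan.py 200 .2 .2 25
```

```text
ft_force: [0.6, -0.1, -0.5]
ft_force: [0.2, -0.0, -0.9]
now t 13.05 phi,r,z 252.72484286084313 0.1517918327182597 0.20529963109669874 F [ 0.2 -0.  -0.9] w -0.00019251635547544495
to [0.0176, -0.1589, -0.0273] [0.845, -0.003, 0.388]
```

```bash
python3 -m crank '{"hand":[255,255,255,255,255],"translation":[[0.004,-0.032,-0.006],[0.008,-0.064,-0.012],[0.012,-0.096,-0.018],[0.016,-0.128,-0.024],[0.018,-0.159,-0.027]],"dr":[[0.13,0,0.06],[0.26,0,0.12],[0.39,0,0.18],[0.52,0,0.24],[0.65,0,0.3]]}' | grep ft_; python3 -m crank '{"hand":[255,255,255],"translation":[[0,0,0],[0,0,0],[0,0,0]],"dr":[[0.1,0,0.045],[0.2,0,0.09],[0.2,0,0.09]]}' | grep ft_;python3 -m crank '{"hand":[255,255],"translation":[[0,0,0],[0,0,0]],"dr":[[0,0,0],[0,0,0]]}' >/dev/null
python3 - <<'E'
from h import *
import json
k,d,T=K("wrist"); im,dp=cams.get_image("wrist"); np.savez("w8.npz",im=im,T=T,k=k,d=d,dp=dp)
sc=cams.get_image("scene")[0]; cv2.imwrite("pics/sc8.png",sc)
w=cv2.resize(im[:330],(800,412),interpolation=2)
s=cv2.resize(sc[165:285,255:390],(225,188),interpolation=2)
cv2.imwrite("pics/f8.png",np.vstack([w,cv2.copyMakeBorder(s,0,0,0,575,cv2.BORDER_CONSTANT)]))
print(sensors.observe()["time_s"])
E
```

```text
ft_force: [0.6, 0.4, 1.7]
ft_force: [0.2, 0.2, 0.1]
14.15
```

View pics/f8.png

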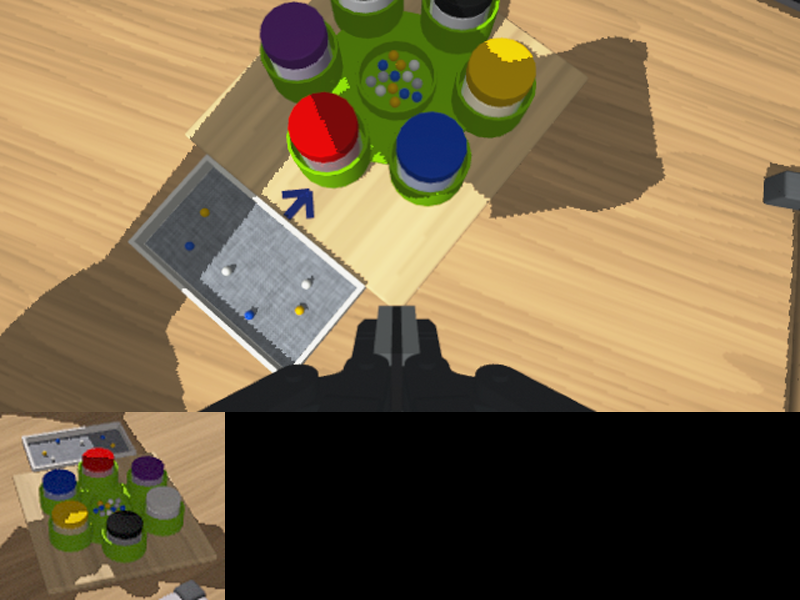

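Red (323,127) looks in line with the arrow (tip 312,191), and all jars are upright. I'll compute everything in this one view.

```bash
python3 - <<'E'
from ph import *
uv=np.array([[312,191],[288,217],[395,303],[585,82],[188,135],[257,198],[363,287]])/1.25
P=onplane("wrist",uv,[.013,.013,.012,.012,.012,.018,.018])[:,:2]
L=onplane("wrist",np.array([[323,127],[294,36],[501,73],[432,146]])/1.25,[.077]*4)[:,:2]
k=np.array([0,1,4,5])*np.pi/3
f=lambda p:(L-p[:2]-.08*np.c_[np.cos(p[2]-k),np.sin(p[2]-k)]).ravel()
r=least_squares(f,[.595,-.04,2.8]);C=r.x[:2];print("axis",C,"phase red",np.degrees(r.x[2]),(r.fun*1e3).round(1))
b=lambda v:np.degrees(np.arctan2(v[1],v[0]))%360
print("red lid",b(L[0]-C),"arrow",b(P[0]-C),np.hypot(*(P[0]-C)),"arrow tail->",b(P[1]-P[0]),"board edge",b(P[2]-P[3]),"tray edge",(b(P[5]-P[6])+90)%360)
E
python3 - <<'E'
# lid colour centroids, scene: refine bearing of red-black line
from ph import *
im=cv2.imread("pics/sc8.png")
phase("scene",np.array([[97,457-412],[148,465-412],[163,500-412],[124,524-412],[70,514-412],[59,482-412]])/(225/135)+[255,165]-.3)
E
```

```text
axis [ 0.59043785 -0.03774389] phase red 158.35057447589747 [ 0.8  0.  -1.  -1.8 -1.6  1.   1.8  0.8]
red lid 158.11400127056913 arrow 160.01491327093217 0.11400739151069987 arrow tail-> 158.78255624956236 board edge 158.81610532814875 tray edge 160.23358713639067
[ 0.5893 -0.0327] red at 158.75621508226945 [-0.7 -0.  -0.5  2.2  1.9 -1.9 -2.8  0.8 -1.8  1.2  3.9 -2.2]
```

```bash
cat > fine.py <<'E'
from h import *
from scipy.optimize import least_squares
def fine(im,dp,k,d,T):
    v,u=np.mgrid[0:400,0:640]; n=cv2.undistortPoints(np.c_[u.ravel(),v.ravel()].astype(float).reshape(-1,1,2),k,d).reshape(-1,2)
    z=dp.ravel(); P=np.c_[n*z[:,None],z]@T[:3,:3].T+T[:3,3]
    hsv=cv2.cvtColor(im,cv2.COLOR_BGR2HSV).reshape(-1,3).astype(int); H,S,V=hsv.T
    near=(z>0)&(np.hypot(P[:,0]-.595,P[:,1]+.0377)<.12)
    g=P[near&(H>35)&(H<60)&(S>150)&(P[:,2]>.0525)&(P[:,2]<.061)][:,:2]
    k6=np.arange(6)*np.pi/3
    def f(p):
        c=p[:2]+.08*np.c_[np.cos(p[2]+k6),np.sin(p[2]+k6)]
        return np.hypot(g[:,None,0]-c[:,0],g[:,None,1]-c[:,1]).min(1)-.0305
    r=least_squares(f,[.595,-.0377,np.radians(159)],loss="soft_l1",f_scale=.002); C=r.x[:2]
    ring=(z>0)&(np.hypot(*(P[:,:2]-C).T)<.155)&(np.hypot(*(P[:,:2]-C).T)>.112)
    m=ring&(H>108)&(H<130)&(S>120)&(P[:,2]<.017)&(P[:,2]>.006)
    uv=np.c_[u.ravel(),v.ravel()][m]; A=P[m,:2]; dd=A-C; b=np.degrees(np.arctan2(dd[:,1],dd[:,0]))%360
    bd=(z>0)&(P[:,2]>.008)&(P[:,2]<.0155)
    ph=np.degrees(r.x[2]); cy=lambda x:P[bd]
    print("n",len(g),"axis",C.round(4),"phase",ph.round(2),"rms mm",(f(r.x).std()*1e3).round(2),"| arrow n",m.sum(),"bearing centroid",(np.degrees(np.arctan2(*(A.mean(0)-C)[::-1]))).round(2),"span",b.min().round(1),b.max().round(1),"px",uv.mean(0).round(),"tip r",np.hypot(*dd.T).min().round(4))
    print("  z board med",np.median(P[bd,2]).round(4) if bd.any() else None)
if __name__=="__main__":
    w=np.load("w8.npz"); fine(w["im"],w["dp"],w["k"],w["d"],w["T"])
    for nm in ("side","scene"):
        k,d,T=K(nm); im,dp=cams.get_image(nm); fine(im,dp,k,d,T)
E
python3 fine.py
```

```text
n 2306 axis [ 0.5928 -0.0359] phase 158.47 rms mm 0.94 | arrow n 336 bearing centroid 160.23 span 152.8 167.7 px [239. 161.] tip r 0.1168
  z board med 0.0122
n 172 axis [ 0.5926 -0.0373] phase 158.44 rms mm 1.32 | arrow n 1 bearing centroid 160.05 span 160.1 160.1 px [302. 214.] tip r 0.1243
  z board med 0.0117fine.py:19: RuntimeWarning: Mean of empty slice.
  print("n",len(g),"axis",C.round(4),"phase",ph.round(2),"rms mm",(f(r.x).std()*1e3).round(2),"| arrow n",m.sum(),"bearing centroid",(np.degrees(np.arctan2(*(A.mean(0)-C)[::-1]))).round(2),"span",b.min().round(1),b.max().round(1),"px",uv.mean(0).round(),"tip r",np.hypot(*dd.T).min().round(4))
  ret = um.true_divide(
Traceback (most recent call last):
  File "fine.py", line 24, in <module>
    k,d,T=K(nm); im,dp=cams.get_image(nm); fine(im,dp,k,d,T)
                                           ~~~~^^^^^^^^^^^^^
  File "fine.py", line 19, in fine
    print("n",len(g),"axis",C.round(4),"phase",ph.round(2),"rms mm",(f(r.x).std()*1e3).round(2),"| arrow n",m.sum(),"bearing centroid",(np.degrees(np.arctan2(*(A.mean(0)-C)[::-1]))).round(2),"span",b.min().round(1),b.max().round(1),"px",uv.mean(0).round(),"tip r",np.hypot(*dd.T).min().round(4))
                                                                                                                                                                                                      ~~~~~^^
ValueError: zero-size array to reduction operation minimum which has no identity
```

The precise fit puts red at 158.45° and the arrow at 160.2°, so it is 1.75° short. It's cheap to fix: re-enter the same hollow and nudge on.

```bash
python3 plan.py 249 .155 .2 25
```

```text
now t 14.25 phi,r,z 199.80512656922826 0.20035010466225403 0.19757867315339808 F [0.4 0.9 0.4] w -0.00013436227015231855
to [0.0389, 0.1172, -0.0913] [-0.782, -0.003, -0.357]
```

```bash
python3 -m crank '{"hand":[255,255,255,255,255],"translation":[[0.008,0.024,-0.018],[0.016,0.047,-0.036],[0.023,0.07,-0.055],[0.031,0.094,-0.073],[0.039,0.117,-0.091]],"dr":[[-0.13,0,-0.06],[-0.26,0,-0.12],[-0.39,0,-0.18],[-0.52,0,-0.24],[-0.65,0,-0.3]]}' | grep ft_; python3 -m crank '{"hand":[255,255,255,255],"translation":[[0,0,0],[0,0,0],[0,0,0],[0,0,0]],"dr":[[-0.13,0,-0.06],[-0.13,0,-0.06],[-0.13,0,-0.06],[-0.13,0,-0.06]]}' | grep ft_; python3 plan.py 249 .15 .037 25
```

```text
ft_force: [-0.0, -0.7, 0.3]
ft_force: [-0.4, 0.3, 0.1]
now t 15.15 phi,r,z 248.57633224135185 0.1547518789704178 0.20022930072157752 F [-0.4  0.3  0.1] w -0.00011767017549435157
to [0.1497, 0.0015, 0.0653] [-0.005, -0.004, 0.0]
```

```bash
python3 -m crank '{"hand":[255,255,255,255,255],"translation":[[0.04,0.0015,0.017],[0.08,0.0015,0.035],[0.12,0.0015,0.052],[0.15,0.0015,0.065],[0.15,0.0015,0.065]],"dr":[[0,0,0],[0,0,0],[0,0,0],[0,0,0],[0,0,0]]}' | grep ft_; python3 -m crank '{"hand":[255,255],"translation":[[0,0,0],[0,0,0]],"dr":[[0,0,0],[0,0,0]]}' >/dev/null; python3 plan.py 249 .0975 .036 25
```

```text
ft_force: [0.5, -0.3, 0.7]
now t 15.85 phi,r,z 249.6047084814384 0.15019338562038245 0.03882704326107361 F [ 0.1  0.9 -0.6] w 0.00016418667836934947
to [0.0249, -0.0017, -0.0465] [-0.001, -0.003, -0.002]
```

```bash
python3 -m crank '{"hand":[255,255,255,255,255],"translation":[[0.008,-0.0017,-0.015],[0.016,-0.0017,-0.03],[0.025,-0.0017,-0.0465],[0.025,-0.0017,-0.0465],[0.025,-0.0017,-0.0465]],"dr":[[0,0,0],[0,0,0],[0,0,0],[0,0,0],[0,0,0]]}' | grep ft_; python3 -m crank '{"hand":[255],"translation":[[0,0,0]],"dr":[[0,0,0]]}' >/dev/null; python3 plan.py 254.4 .0972 .0357 25
```

```text
ft_force: [0.9, -0.9, 0.0]
now t 16.45 phi,r,z 248.53778012166362 0.09720093171170001 0.034078791692088495 F [ 0.7  0.2 -0. ] w 3.322413406329424e-05
to [-0.0013, 0.0099, -0.0011] [-0.087, -0.004, -0.039]
```

Push on slowly to 254.4°, settle, and back out.

```bash
python3 -m crank '{"hand":[255,255,255,255,255],"translation":[[-0.0003,0.003,0],[-0.0006,0.0055,-0.0003],[-0.001,0.0075,-0.0006],[-0.001,0.009,-0.0009],[-0.0013,0.0099,-0.0011]],"dr":[[-0.02,0,-0.01],[-0.04,0,-0.02],[-0.06,0,-0.03],[-0.08,0,-0.036],[-0.087,0,-0.039]]}' | grep ft_; python3 -m crank '{"hand":[255,255],"translation":[[0,0,0],[0,0,0]],"dr":[[0,0,0],[0,0,0]]}' >/dev/null; python3 plan.py 254.4 .0972 .0357 25
```

```text
ft_force: [0.1, 0.1, -0.4]
now t 17.15 phi,r,z 254.2966565907422 0.0970670221923256 0.03546952729887592 F [ 0.1 -0.3 -0.5] w 0.00039746073842369977
to [-0.0003, 0.0002, 0.0] [-0.001, -0.004, -0.0]
```

```bash
python3 -m crank '{"hand":[255,255,255,255,255],"translation":[[0,-0.0005,0],[-0.006,-0.001,0.012],[-0.014,-0.001,0.028],[-0.024,-0.001,0.048],[-0.024,-0.001,0.048]],"dr":[[0,0,0],[0,0,0],[0,0,0],[0,0,0],[0,0,0]]}' | grep ft_; python3 -m crank '{"hand":[255,255,255,255,255],"translation":[[-0.045,0,-0.02],[-0.09,0,-0.042],[-0.15,0,-0.07],[-0.15,0,-0.07],[-0.15,0,-0.07]],"dr":[[0,0,0],[0,0,0],[0,0,0],[0,0,0],[0,0,0]]}' | grep ft_
python3 -m crank '{"hand":[255,255,255,255,255],"translation":[[0.004,-0.032,-0.006],[0.008,-0.064,-0.012],[0.012,-0.096,-0.018],[0.016,-0.128,-0.024],[0.018,-0.159,-0.027]],"dr":[[0.13,0,0.06],[0.26,0,0.12],[0.39,0,0.18],[0.52,0,0.24],[0.65,0,0.3]]}' | grep ft_; python3 -m crank '{"hand":[255,255,255,255,255],"translation":[[0,0,0],[0,0,0],[0,0,0],[0,0,0],[0,0,0]],"dr":[[0.1,0,0.045],[0.2,0,0.09],[0.2,0,0.09],[0.2,0,0.09],[0.2,0,0.09]]}' | grep ft_
python3 - <<'E'
from fine import *
for n in ("wrist","side"):
    k,d,T=K(n); im,dp=cams.get_image(n); fine(im,dp,k,d,T)
    if n=="wrist": # lid tops from depth: tilt check
        v,u=np.mgrid[0:400,0:640]; q=cv2.undistortPoints(np.c_[u.ravel(),v.ravel()].astype(float).reshape(-1,1,2),k,d).reshape(-1,2); z=dp.ravel()
        P=np.c_[q*z[:,None],z]@T[:3,:3].T+T[:3,3]; C=np.array([.5928,-.0359])
        for a in (160,220,100,280):
            c=C+.08*np.array([np.cos(np.radians(a)),np.sin(np.radians(a))]); m=(z>0)&(np.hypot(*(P[:,:2]-c).T)<.028)&(P[:,2]>.07)&(P[:,2]<.1)
            Q=P[m]; print(a,"lid n",m.sum(),"z",Q[:,2].min().round(4) if m.any() else 0,Q[:,2].max().round(4) if m.any() else 0,"centre",Q[:,:2].mean(0).round(4),"bearing",np.degrees(np.arctan2(*(Q[:,:2].mean(0)-C)[::-1])).round(1)%360)
E
```

```text
ft_force: [0.3, 0.8, -0.7]
ft_force: [0.2, 0.6, -1.2]
ft_force: [0.0, 0.3, 0.7]
ft_force: [-0.0, 0.3, 0.4]
n 2323 axis [ 0.5928 -0.0359] phase 159.99 rms mm 0.95 | arrow n 332 bearing centroid 160.2 span 152.5 167.3 px [237. 161.] tip r 0.1173
  z board med 0.0122
160 lid n 2443 z 0.07 0.0799 centre [ 0.5167 -0.0098] bearing 161.0
220 lid n 2507 z 0.0701 0.0793 centre [ 0.5301 -0.0871] bearing 219.2
100 lid n 2140 z 0.0701 0.0796 centre [0.5774 0.0411] bearing 101.3
280 lid n 2311 z 0.07 0.0793 centre [ 0.6046 -0.1146] bearing 278.5
n 167 axis [ 0.5922 -0.0375] phase 159.95 rms mm 1.07 | arrow n 1 bearing centroid 160.19 span 160.2 160.2 px [302. 214.] tip r 0.124
  z board med 0.0117
```

The cup phase is 160.0° and the arrow is at 160.2°, so they are aligned. The lids are level at their normal height and the robot is clear of everything, so I'll hand in.

```bash
python3 -c "
from rig import env,sensors
print(sensors.observe()['time_s']); env.close_job()"
```

```text
19.25
the job is handed in; nothing more can be done
```

The jar with the red lid now stands at the front, in line with the dark blue arrow, and I handed the job in at 19.3 s of the 72 s allowed. I kept the fingers closed and pushed in the rim's hollows. Two counter-clockwise strokes plus two small nudges turned the carousel about 174° in all.

- **Alignment:** the last wrist-camera fit put the red jar's cup at 160.0° and the arrow at 160.2°. The side camera agreed on the cup at 159.95°, but its arrow reading rests on a single pixel. The red lid itself read 161.0°, which is within its play in the cup.
- **Jars and forces:** the four lids I checked at the end, red included, were at their normal height and level. White and black were not in that last check; they stood upright in the earlier pictures. Contact forces in the readings I took were no more than about 3 N.
- **Disagreements:** rough readings taken by eye gave the front direction as anything from 158.8° to 163.5°. My early axis estimate was also about 3 mm off the final fit. I relied on the depth-based fit.
- **Not checked:** I did not measure the hammer, stapler or tape afterwards; the arm stayed well away from them.

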